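# Wax tin through the returns box flap

### The arm

A 7-joint arm with a two-finger parallel gripper is mounted at the origin on the work surface. World frame = base frame: x ahead of the robot, y to its left, z up, the work surface at z = 0. Lengths are in m, angles in rad, forces in N, time in s.
With the tool pointing down it reaches from about 0.425 to 0.925 m from the base axis. Payload 6.8 kg.
Tool frame: the origin (TCP) lies at the very end of the fingers, on their centre line; the grasp point (between the pads) lies 19 mm behind it (hold_point_z is the distance from the TCP to the grasp point, in m); z points along the fingers, y is the direction in which the jaws open and shut (so a half turn about z gives the same grasp; the last joint's range is limited). The gripper opens to 85 mm and grips with 20 to 120 N. Pads are 22 mm wide; open, the fingers measure 114 mm over their backs; the gripper's body (76 mm by 85 mm) begins 54 mm behind the grasp point. The pads swing forward as they close: fully open they stand 13 mm farther back than shut.
Start: joints at [-1.43, 0.477, 0.022, 1.555, -0.011, 1.109, -0.083], TCP at [0.166, 0.654, 0.231] pointing down, gripper open.
Joint ranges: [-2.96, 2.96], [-0.34, 2.1], [-1.41, 1.46], [0.24, 2.44], [-1.37, 4.51], [0.17, 1.92], [-2.96, 2.96]. Speed limits (rad/s): [2.39, 2.39, 3.14, 3.14, 3.14, 3.14, 3.14].

### API

Orientations are given as a unit quaternion [w, x, y, z].
In Python, from station import get_obs, read_camera, calibration, hand_in, regions_of, hold_point_z gives the robot as it stands.
- The arm moves only by the tool send_rows, never from a script. Its argument "motion" is text: rows parted by semicolons, each of 7 numbers parted by spaces: the shift along the world's x, y, z in cm, then the turn, a rotation vector about the world's x, y, z in degrees, then the closure, from 0 (fully open) to 1 (shut). In form: dx dy dz rx ry rz fingers; .... A call has 1 to 20 rows; each row shifts and turns the pose as measured when the row begins; what a row does not reach is not made up. A row lasts 1/12 s, in which the tool goes at most 41.7 mm and 7.16 degrees, less where a joint would pass 70% of its speed; a pose out of reach is approached as far as the arm can. A call is refused whole if a number of a shift passes 4.17 or a number of a turn 7.16, either way. A call with a gripper value outside its range is refused whole. The fingers move at their own pace and stop on an object; "newtons" is the grip in N (left out, the last holds). Time passes only in rows, so rows that do not move let the fingers close. It gives the time, the measured TCP pose, the force and the opening at its end, in the units of the state.
- get_obs(): the state, without advancing time (a new reading comes with each control period).
- read_camera(name): name is "side" or "top" or "wrist"; returns the picture (420x560x3 uint8, red, green, blue); there is no depth.
- calibration(name): a dict with "mtx" (3x3 intrinsics, pixels), "R" (3x3) and "t" (3): a world point X has camera coordinates R X + t; the wrist camera has in their place "hand_eye" (4x4, takes a point from camera to tool coordinates, whose origin is the TCP and whose axes are the flange's). Camera axes: x right, y down, z forward; pixel columns grow to the right and rows downward; lengths in m; the calibration is good to about 2 mm. A picture is of the moment at which its call begins: read the wrist's pose just before it. calibration takes no time and is no camera call.
- hand_in(): hands the job in, once; it reports no verdict.
Trained networks look in the newest picture that a camera, given by its name, has taken for a name from the list of things; names that differ only in an ending like _2 or _b are one class to them, and where a whole thing is asked for, a point or a joint stands for the part that bears it (a point fixed in the world has none). Each returns a list of dicts, best first, with "conf" (0 to 1); they miss things now and then, are a little off and sometimes report something else, mostly with a low value. They report only what shows in the picture. A call takes as long as a camera call.
- regions_of(thing, camera): "region" (420x560 bool, what is visible of it) and "point" ([column, row] in pixels, amid what is visible of it).
The state is a dict: "t": time; "q": joint angles; "joint_vel": joint speeds; "joint_torque": joint torques, N m; "eef_pos": TCP position; "tool_rot": TCP orientation; "contact_force": force on the tool from outside, world axes, zero at the start; "torque": the same for the moment, N m; "gripper_width": opening from 0.0 (shut) to 1.0 (fully open).
Only numpy, scipy, OpenCV 4.12 (cv2) and the standard library are available. Lean on these libraries where they do the work, as an engineer would, in place of code of your own. Each camera call takes 0.05 s, during which the arm holds its last target.

### The job

Put the small square empty wax tin into the returns box without picking it up: push the spring flap open with one finger and, while that finger keeps it open, push the tin along the ledge and through with the other finger so that it drops into the bin. Do not lift the tin or shove the flap open with it, then take the hand away so that the flap swings shut, and leave everything else on the worktop where it stands.

Things in the scene. Friction and masses are not known exactly. Their poses are not given: they have to be found in the camera images.
- returns_box: White returns box fixed to the worktop. Origin on the worktop under the middle of the doorway; x points through the doorway into the box, y to its left, z up. In this frame, mm: side walls with inner faces at y +52 and -60, 8 thick, 118 high for x 0 to 176; open on top except for a clear hood over x 106 to 176, top at z 122: fingers pointing down can pass through from above.
- flap (a joint): Self-closing black flap with a metal top edge across the doorway. Angle in rad: 0 shut, grows as it swings away from the ledge into the box, stop at 1.5. A spring shuts it, 0.07 N m when shut to 0.17 N m at the stop, within 1 s. Upright hinge at its left end. Shut, it lies along box x 0 from y +50 to -58 mm, 5 mm thick, z 68 to 110. Pushed near the hinge it opens wide in little travel.
- ledge_edge (a point): Middle of the inner edge of the dark rubber ledge on which the tin stands, at box (6, -4, 65) mm. The solid ledge, top 65 mm above the worktop, runs from box x -130 to this edge, between low guides (same lines as the side walls) that rise 12 mm above it. Beyond the edge is a sheer drop into the bin: a tin pushed half over it tips in.
- bin_floor (a point): Middle of the bin's floor, at box (88, -4, 5) mm, 60 mm below the ledge; the bin is 164 mm long in x (up to the back wall at box x 170) and 112 wide.
- flap_hinge (a point): Point on the flap's upright hinge line, at half the flap's height, at box (0, 50, 89) mm.
- flap_edge (a point): Middle of the flap's free upright edge, 108 mm from the hinge; it moves with the flap.
- square_tin: Small empty square wax tin with bare metal sides, 40 x 40 mm and 28 mm high, 55 to 115 g, standing on the ledge in front of the flap, on the side away from the hinge (centre 40 to 75 mm in front of the flap, near box y -28 mm), roughly square to the box (within 0.15 rad). Origin at the centre of its underside, z up, x and y square to its sides.
- round_tin: Bystander: round aluminium tin with lid, 68 mm across, 45 high, on the worktop left of the ledge. Origin at the centre of its underside.
- cream_jar: Bystander: white cream jar, 60 mm across, 55 high, on the worktop right of the ledge. Origin at the centre of its underside.
- pump_bottle: Bystander: white pump bottle, 48 mm across, 143 high. Origin at the centre of its underside.
- powder_bottle: Bystander: white bottle, 52 mm across, 150 high. Origin at the centre of its underside.
- amber_bottle: Bystander: amber glass bottle, 44 mm across, 110 high. Origin at the centre of its underside.
- phone: Bystander: black phone lying flat, 145 x 72 x 9 mm. Origin at the centre of its underside.
- spatula_cup: Bystander: white ceramic cup, 68 mm across, 85 high. Origin at the centre of its underside.

How it is judged:
By the outcome, as a careful person would: the job done as asked, in the order asked, and still so for the second after the job is handed in, with the robot touching nothing.
It also fails if it takes over 40 s, if anything falls off the work surface, if the arm or the gripper's body presses on something with over 40 N, if the wrist force passes 120 N, or if a joint passes its speed limit or range.

## Working session

There is one attempt and no reset: what is moved stays moved. The work goes in short steps, Python scripts to look and compute and a tool call to move; the robot and the scene stay as the last step left them, time stands still between calls to the robot, and variables do not carry over. Pictures are saved under pics/ and viewed, and the job is handed in when it is done.

Besides the shell and the picture viewer there is one more tool, called after "Call:" by a JSON object that holds its "api" and its "payload", one argument or row to a line. send_rows: Moves the arm, as the interface text tells. Its arguments: {"type":"object","properties":{"motion":{"type":"string"},"newtons":{"type":"number"}},"required":["motion"]}

```bash
mkdir -p pics; ls; python3 - <<'E'
from station import *
import cv2
o=get_obs();print(o)
for n in ["side","top","wrist"]:
    im=read_camera(n);cv2.imwrite(f"pics/a_{n}.png",im[:,:,::-1]);c=calibration(n);print(n,c)
print(hold_point_z if not callable(hold_point_z) else hold_point_z())
E
```

```text
pics
{'t': 0.0, 'q': array([-1.43011616,  0.47780522,  0.022352  ,  1.55646133, -0.01149176,
        1.10928088, -0.0830916 ]), 'joint_vel': array([-0.00062157, -0.00033817,  0.0006326 ,  0.00019174,  0.0015346 ,
        0.00123458, -0.00014575]), 'joint_torque': array([ 4.17743850e-04, -5.96458697e+01,  1.60817955e+00, -2.81190687e+01,
        1.25250622e-02,  9.47239838e-03,  1.72496914e-05]), 'eef_pos': array([0.16607837, 0.65363942, 0.23031835]), 'tool_rot': array([-3.89858249e-05,  1.24058250e-01,  9.92274517e-01, -9.12359934e-04]), 'contact_force': array([0.23716881, 0.54231161, 0.01601416]), 'torque': array([-0.02606461, -0.06837505, -0.04939146]), 'gripper_width': 0.9991447344679582}
side {'mtx': array([[391.19016832,   0.        , 280.82864069],
       [  0.        , 391.19016832, 208.66855721],
       [  0.        ,   0.        ,   1.        ]]), 'R': array([[ 0.70352841, -0.71035904,  0.02092385],
       [-0.40617076, -0.42607633, -0.80838375],
       [ 0.58315786,  0.56022228, -0.58828387]]), 't': array([-0.34082907,  0.2828541 ,  0.72087972])}
top {'mtx': array([[448.186
[... 173 characters left out ...]
6019,  0.01951067],
       [-0.99736692, -0.01131896, -0.07163176],
       [ 0.07183542, -0.01874693, -0.9972403 ]]), 't': array([-0.01191478,  0.47052475,  1.24126325])}
wrist {'mtx': array([[292.23224966,   0.        , 277.42308926],
       [  0.        , 292.23224966, 210.03508291],
       [  0.        ,   0.        ,   1.        ]]), 'hand_eye': array([[-1.05205753e-04, -9.52989375e-01, -3.03003696e-01,
         7.72861348e-02],
       [ 9.99999559e-01,  1.82550965e-04, -9.21357856e-04,
         2.49433780e-04],
       [ 9.33357864e-04, -3.03003660e-01,  9.52988935e-01,
        -1.40958440e-01],
       [ 0.00000000e+00,  0.00000000e+00,  0.00000000e+00,
         1.00000000e+00]])}
0.0187
```

View pics/a_side.png

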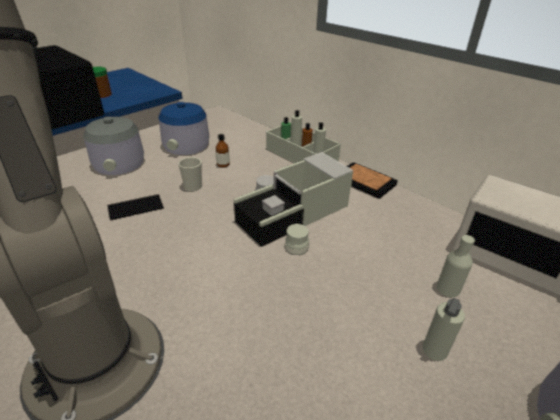

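View pics/a_top.png

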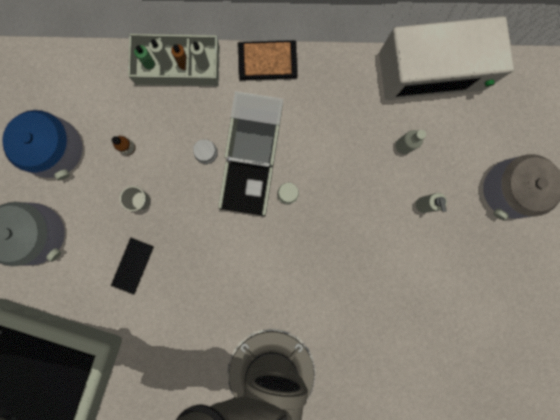

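View pics/a_wrist.png

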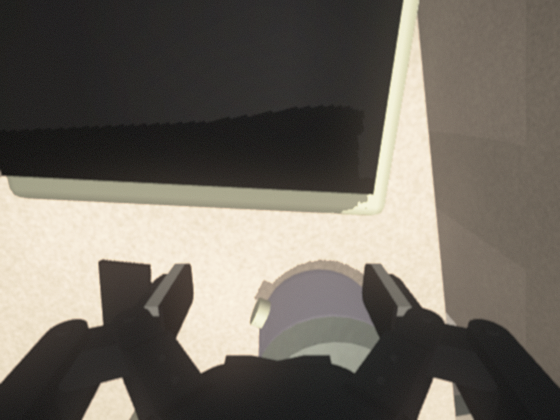

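The top view shows the box at about (250,150), with the tin at (255,188) on the dark ledge. I'll zoom in and fit the box pose.

```bash
python3 - <<'E'
from station import *
import cv2,numpy as np
im=cv2.imread("pics/a_top.png");c=im[85:225,190:320];cv2.imwrite("pics/b_top.png",cv2.resize(c,None,fx=4,fy=4,interpolation=cv2.INTER_CUBIC))
im=cv2.imread("pics/a_side.png");c=im[145:260,220:370];cv2.imwrite("pics/b_side.png",cv2.resize(c,None,fx=5,fy=5,interpolation=cv2.INTER_CUBIC))
for th in ["square_tin","returns_box","flap","round_tin","cream_jar"]:
  for cam in ["top","side"]:
    for r in regions_of(th,cam)[:2]:
        ys,xs=np.nonzero(r["region"]); print(th,cam,round(r["conf"],2),r["point"],len(xs),xs.min(),xs.max(),ys.min(),ys.max(), cv2.minAreaRect(np.c_[xs,ys].astype(np.float32)))
E
```

```text
square_tin top 0.81 [254.1, 184.5] 262 246 262 180 197 ((254.0, 188.5), (17.0, 16.0), 90.0)
square_tin side 0.54 [274.2, 203.9] 269 263 282 196 213 ((273.17236328125, 204.43101501464844), (16.526884078979492, 18.9409236907959), 68.19859313964844)
square_tin side 0.22 [293.7, 197.5] 6182 233 352 152 246 ((293.3062438964844, 196.15328979492188), (63.0142822265625, 128.4902801513672), 64.88516235351562)
returns_box top 0.72 [252.7, 148.3] 5417 219 282 92 215 ((249.84597778320312, 153.5269012451172), (49.29848098754883, 118.67236328125), 8.530766487121582)
returns_box top 0.16 [410.2, 142.3] 498 396 425 130 154 ((410.88458251953125, 141.076904296875), (17.75040626525879, 33.004661560058594), 56.30992889404297)
returns_box side 0.58 [298.0, 197.1] 6335 232 352 152 246 ((293.1382141113281, 196.7970428466797), (64.1325454711914, 129.29052734375), 63.79988098144531)
returns_box side 0.54 [442.3, 328.8] 1715 422 464 298 360 ((443.5172424316406, 328.7068786621094), (30.82542610168457, 65.92184448242188), 21.801406860351562)
flap top 0.73 [248.5, 162.5] 185 229 267 158 166 ((248.13514709472656,
[... 247 characters left out ...]
 [293.5, 238.0] 621 285 308 224 254 ((296.5, 239.0), (30.0, 23.0), 90.0)
round_tin top 0.77 [207.8, 150.5] 492 193 218 139 163 ((205.50003051757812, 151.50001525878906), (25.45584487915039, 22.62741470336914), 45.0)
round_tin side 0.64 [260.7, 182.0] 199 255 272 175 189 ((263.5, 182.0), (14.0, 17.0), 90.0)
round_tin side 0.59 [192.1, 172.4] 695 178 201 156 190 ((189.5, 173.0), (34.0, 23.0), 90.0)
cream_jar top 0.58 [288.1, 191.7] 361 277 298 183 204 ((287.25006103515625, 193.25003051757812), (20.50609588623047, 19.798988342285156), 45.0)
cream_jar side 0.86 [294.9, 238.1] 580 285 308 224 254 ((296.8846130371094, 239.076904296875), (22.945587158203125, 29.613536834716797), 11.309932708740234)
```

View pics/b_top.png

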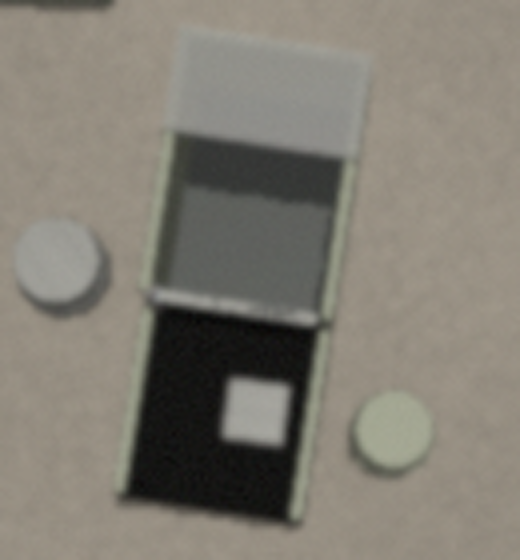

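View pics/b_side.png

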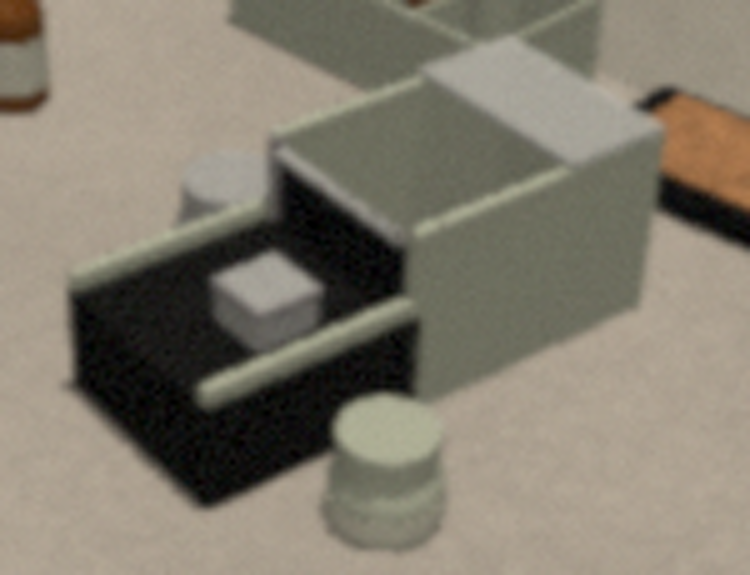

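```bash
cat > h.py <<'E'
from station import *
import cv2,numpy as np
from scipy.optimize import least_squares
from scipy.spatial.transform import Rotation as R
def proj(n,X,obs=None):
    c=calibration(n);X=np.atleast_2d(X)
    if n=="wrist":
        T=c["hand_eye"];q=obs["tool_rot"];Rt=R.from_quat([q[1],q[2],q[3],q[0]]).as_matrix()
        Xt=(X-obs["eef_pos"])@Rt
        Xc=(Xt-T[:3,3])@T[:3,:3]
    else: Xc=X@c["R"].T+c["t"]
    p=Xc@c["mtx"].T; return p[:,:2]/p[:,2:]
def b2w(p,B):
    B=np.atleast_2d(B)/1000.; x,y,a=p[:3]; c,s=np.cos(a),np.sin(a)
    return np.c_[x+c*B[:,0]-s*B[:,1], y+s*B[:,0]+c*B[:,1], B[:,2]]
E
python3 - <<'E'
from h import *
t=[((181,28),(176,60,122)),((370,60),(176,-68,122)),((352,160),(106,-68,122)),((172,130),(106,60,122)),((118,497),(-130,60,77)),((300,523),(-130,-68,77))]
s=[((510,35),(176,60,122)),((663,130),(176,-68,122)),((575,168),(106,-68,122)),((425,70),(106,60,122)),((72,383),(-130,60,0)),((205,507),(-130,-68,0)),((640,305),(176,-68,0))]
tp=np.array([[190+a[0]/4-.4,85+a[1]/4-.4] for a,_ in t]);sp=np.array([[220+a[0]/5-.4,145+a[1]/5-.4] for a,_ in s])
tb=np.array([b for _,b in t],float);sb=np.array([b for _,b in s],float)
f=lambda p:np.r_[(proj("top",b2w(p,tb))-tp).ravel(),(proj("side",b2w(p,sb))-sp).ravel()]
r=least_squares(f,[.55,.06,-.1]);print(r.x);print(f(r.x).reshape(-1,2).round(1))
np.save("box.npy",r.x)
# tin top face corners in top crop
tc=np.array([[230,376],[293,383],[284,447],[220,440]])/4+[190,85]-.4
sc=np.array([[268,250],[325,290],[260,315],[208,285]])/5+[220,145]-.4
def tin(p):return np.array([[p[0]+20*(np.cos(p[2])*a-np.sin(p[2])*b),p[1]+20*(np.sin(p[2])*a+np.cos(p[2])*b),93] for a,b in [(1,1),(1,-1),(-1,-1),(-1,1)]])
for nm,g in [("top",lambda p:(proj("top",b2w(r.x,tin(p)))-tc).ravel()),("side",lambda p:(proj("side",b2w(r.x,tin(p)))-sc).ravel())]:
    rr=least_squares(g,[-55,-28,0],x_scale=[10,10,.1]);print(nm,rr.x,g(rr.x).round(1))
E
```

```text
[ 0.57311691  0.07150437 -0.14507215]
[[ 0.5 -0.4]
 [ 1.6 -0.7]
 [ 2.   0.3]
 [-1.6  0.1]
 [-1.  -1.2]
 [ 0.9 -0.2]
 [-0.4 -0. ]
 [ 0.3 -0.9]
 [-0.8 -0.8]
 [-1.7 -0.5]
 [-0.1  0.3]
 [-0.1  0.9]
 [-0.5  0.4]]
top [-6.33553272e+01 -2.61627525e+01  2.91239339e-02] [ 0.2  0.4 -0.6  0.6 -0.3 -0.4  0.7 -0.6]
side [-66.29249268 -31.25556152   0.08914257] [ 0.2  0.7 -0.8 -0.5  0.3  0.5  0.3 -0.6]
```

```bash
cat >> h.py <<'E'
def plan(cx,cy,phi,z,o=None):
    p=np.load("box.npy");o=o or get_obs()
    w=b2w(p,[[cx,cy,0]])[0]; q=o["tool_rot"];M=R.from_quat([q[1],q[2],q[3],q[0]]).as_matrix()
    a=np.degrees(np.arctan2(M[1,1],M[0,1])); ph=phi+np.degrees(p[2])
    print("t",o["t"],"shift cm",((np.r_[w[:2],z]-o["eef_pos"])*100).round(2),"turn z",round((ph-a+90)%180-90,2),"tilt",M[:,2].round(4),"F",o["contact_force"].round(1))
E
python3 -c "
from h import *
plan(-85,1,27,.2)"
```

```text
t 0.65 shift cm [ 32.29 -56.94  -3.13] turn z -57.06 tilt [-0.  0. -1.] F [-0.6 -0.2  1.1]
```

Call:
{"api": "send_rows", "payload": {
  "motion": "1 -1.8 0 0 0 -2 0;2 -3.5 0 0 0 -3.5 0;2 -3.5 0 0 0 -3.5 0;2 -3.5 0 0 0 -3.5 0;2 -3.5 0 0 0 -3.5 0;2 -3.5 0 0 0 -3.5 0;2 -3.5 0 0 0 -3.5 0;2 -3.5 0 0 0 -3.5 0;2 -3.5 0 0 0 -3.5 0;2 -3.5 0 0 0 -3.5 0;2 -3.5 0 0 0 -3.5 0;2 -3.5 0 0 0 -3.5 0;2 -3.5 0 0 0 -3.5 0;2 -3.5 0 0 0 -3.5 0;2 -3.5 0 0 0 -3.5 0;2 -3.5 0 0 0 -3.5 0;1 -1.8 0 0 0 -2 0;0 0 0 0 0 0 0",
  "newtons": 30
}}

```text
t: 2.15
eef_pos: [0.4875, 0.0711, 0.2356]
tool_rot: [0.002, 0.597, 0.802, 0.01]
contact_force: [-1.2, 0.0, -0.2]
gripper_width: 1.0
```

```bash
python3 -c "
from h import *
plan(-85,1,27,.2)"
```

```text
t 2.15 shift cm [ 0.16  1.37 -3.56] turn z 1.97 tilt [ 0.0149  0.0129 -0.9998] F [-1.2  0.  -0.2]
```

Call:
{"api": "send_rows", "payload": {
  "motion": "0 0.7 -1.3 -0.7 0.9 1 0;0 0.7 -1.3 0 0 1 0;0 0 0 0 0 0 0;0 0 0 0 0 0 0"
}}

```text
t: 2.48
eef_pos: [0.4887, 0.0838, 0.2104]
tool_rot: [-0.0, 0.584, 0.812, 0.001]
contact_force: [0.7, 0.0, 0.5]
gripper_width: 0.997
```

```bash
python3 - <<'E'
from h import *
o=get_obs();plan(-85,1,27,.2,o)
p=np.load("box.npy")
im=read_camera("wrist")[:,:,::-1].copy();s=read_camera("side")[:,:,::-1].copy()
cv2.imwrite("pics/c_raw.png",im)
for B in [(-130,52,77),(-130,-60,77),(0,52,118),(0,-60,118),(0,-58,110),(0,50,110),(106,52,118),(-130,60,77),(6,-4,65)]:
    u=proj("wrist",b2w(p,[B]),o)[0];print(B,u.round(1))
    cv2.circle(im,tuple(int(v) for v in u),3,(0,0,255),1)
cv2.imwrite("pics/c_w.png",im);cv2.imwrite("pics/c_s.png",cv2.resize(s[120:270,180:380],None,fx=4,fy=4,interpolation=2))
for th in ["square_tin"]:
    for r in regions_of(th,"wrist")[:2]:
        ys,xs=np.nonzero(r["region"]);print(r["conf"],r["point"],cv2.minAreaRect(np.c_[xs,ys].astype(np.float32)))
E
```

```text
t 2.4833 shift cm [ 0.05  0.1  -1.04] turn z 0.17 tilt [ 0.0013  0.0019 -1.    ] F [0.7 0.  0.5]
(-130, 52, 77) [258.8 129.9]
(-130, -60, 77) [210.7 232.5]
(0, 52, 118) [396.5 204.7]
(0, -60, 118) [329.4 307. ]
(0, -58, 110) [329.  300.3]
(0, 50, 110) [391.5 204.1]
(106, 52, 118) [496.7 256.5]
(-130, 60, 77) [262.7 121.6]
(6, -4, 65) [352.1 238.1]
0.93 [283.5, 236.4] ((284.8000793457031, 236.40003967285156), (43.826927185058594, 46.510215759277344), 26.56505012512207)
```

View pics/c_w.png

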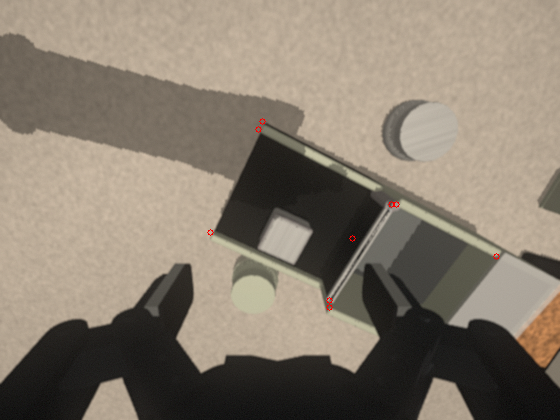

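View pics/c_s.png

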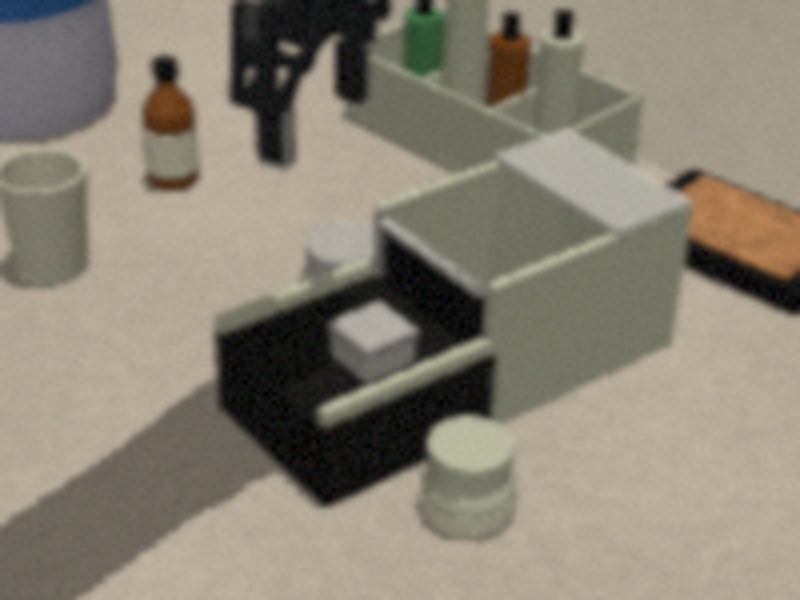

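```bash
python3 - <<'E'
from h import *
o=get_obs();q=o["tool_rot"];M=R.from_quat([q[1],q[2],q[3],q[0]]).as_matrix()
for z in (0,-.013):
  for y in (-.057,-.0425,.0425,.057):
    for x in (-.011,.011):
      X=o["eef_pos"]+M@np.array([x,y,z]);print(z,y,x,"wrist",proj("wrist",X,o)[0].round(0),"side crop",((proj("side",X)[0]-[180,120])*4).round(0), X.round(3))
im=cv2.imread("pics/c_raw.png")
cv2.imwrite("pics/d1.png",cv2.resize(im[195:275,240:330],None,fx=7,fy=7,interpolation=2))
cv2.imwrite("pics/d2.png",cv2.resize(im[240:420,90:470],None,fx=2.1,fy=2.1,interpolation=2))
E
```

```text
0 -0.057 -0.011 wrist [174. 285.] side crop [284. 197.] [0.438 0.055 0.211]
0 -0.057 0.011 wrist [169. 249.] side crop [251. 188.] [0.431 0.076 0.211]
0 -0.0425 -0.011 wrist [200. 285.] side crop [297. 186.] [0.452 0.06  0.211]
0 -0.0425 0.011 wrist [197. 249.] side crop [263. 177.] [0.445 0.081 0.211]
0 0.0425 -0.011 wrist [354. 285.] side crop [365. 124.] [0.533 0.087 0.211]
0 0.0425 0.011 wrist [357. 249.] side crop [333. 116.] [0.526 0.108 0.211]
0 0.057 -0.011 wrist [380. 285.] side crop [376. 114.] [0.546 0.091 0.211]
0 0.057 0.011 wrist [385. 249.] side crop [344. 106.] [0.539 0.112 0.211]
-0.013 -0.057 -0.011 wrist [165. 299.] side crop [284. 177.] [0.438 0.055 0.224]
-0.013 -0.057 0.011 wrist [160. 261.] side crop [250. 168.] [0.431 0.076 0.224]
-0.013 -0.0425 -0.011 wrist [194. 299.] side crop [296. 166.] [0.452 0.06  0.224]
-0.013 -0.0425 0.011 wrist [190. 261.] side crop [263. 157.] [0.445 0.081 0.224]
-0.013 0.0425 -0.011 wrist [361. 299.] side crop [365. 105.] [0.533 0.087 0.224]
-0.013 0.0425 0.011 wrist [364. 261.] side crop [333.  97.] [0.526 0.108 0.224]
-0.013 0.057 -0.011 wrist [389. 299.] side crop [376.  95.] [0.546 0.091 0.224]
-0.013 0.057 0.011 wrist [394. 261.] side crop [344.  87.] [0.539 0.112 0.224]
```

View pics/d1.png

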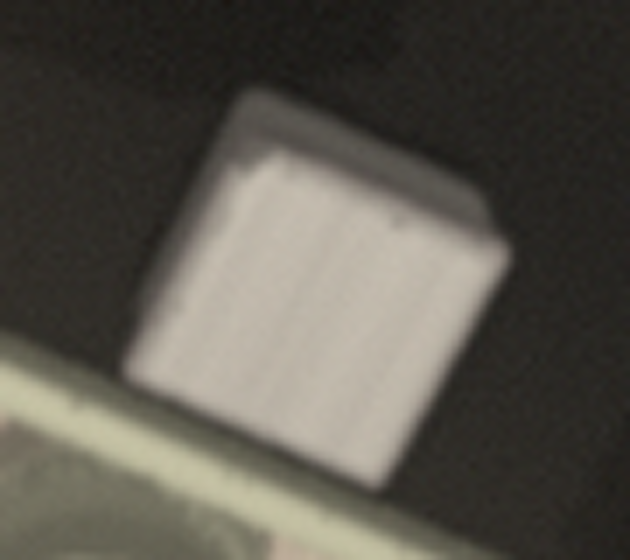

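View pics/d2.png

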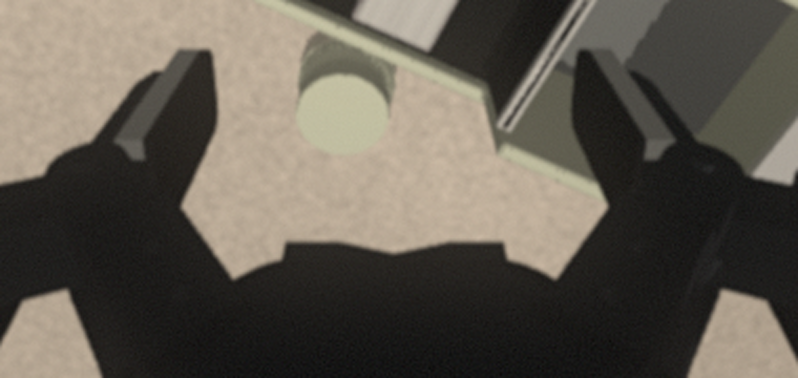

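```bash
python3 - <<'E'
from h import *
o=get_obs();p=np.load("box.npy")
wc=np.array([[268,150],[512,250],[378,488],[125,372]])/7+[240,195]-.4
def tin(p):return np.array([[p[0]+20*(np.cos(p[2])*a-np.sin(p[2])*b),p[1]+20*(np.sin(p[2])*a+np.cos(p[2])*b),93] for a,b in [(-1,1),(1,1),(1,-1),(-1,-1)]])
g=lambda t:(proj("wrist",b2w(p,tin(t)),o)-wc).ravel()
r=least_squares(g,[-60,-28,0],x_scale=[10,10,.1]);print(r.x,g(r.x).round(1));print(tin(r.x).round(1))
# finger profile
q=o["tool_rot"];M=R.from_quat([q[1],q[2],q[3],q[0]]).as_matrix()
for z in range(-13,-75,-10):
  print(z,[proj("wrist",o["eef_pos"]+M@np.array([.011,y/1000,z/1000]),o)[0].round(0).tolist() for y in (-42.5,-50,-57)])
E
```

```text
[-6.19845502e+01 -2.75820721e+01 -5.17782634e-03] [-1.5 -2.6  1.   1.3  0.4  0.9  0.1  0.6]
[[-81.9  -7.5  93. ]
 [-41.9  -7.7  93. ]
 [-42.1 -47.7  93. ]
 [-82.1 -47.5  93. ]]
-13 [[190.0, 261.0], [174.0, 261.0], [160.0, 261.0]]
-23 [[183.0, 271.0], [167.0, 271.0], [151.0, 271.0]]
-33 [[176.0, 283.0], [158.0, 283.0], [142.0, 283.0]]
-43 [[168.0, 297.0], [148.0, 297.0], [130.0, 297.0]]
-53 [[157.0, 313.0], [136.0, 313.0], [117.0, 313.0]]
-63 [[145.0, 333.0], [122.0, 333.0], [101.0, 333.0]]
-73 [[131.0, 357.0], [105.0, 357.0], [81.0, 357.0]]
```

Call:
{"api": "send_rows", "payload": {
  "motion": "0 0.1 -2 0 0 0 0;0 0 -3 0 0 0 0;0 0 -3 0 0 0 0;0 0 -2.5 0 0 0 0;0 0 -2 0 0 0 0;0 0 -1 0 0 0 0;0 0 0 0 0 0 0;0 0 0 0 0 0 0"
}}

```text
t: 3.3
eef_pos: [0.4934, 0.0872, 0.0778]
tool_rot: [0.004, 0.584, 0.812, 0.009]
contact_force: [1.1, -0.0, -0.2]
gripper_width: 0.997
```

```bash
python3 - <<'E'
from h import *
o=get_obs();plan(-85,1,27,.06,o)
im=read_camera("wrist")[:,:,::-1];s=read_camera("side")[:,:,::-1]
cv2.imwrite("pics/e_w.png",im);cv2.imwrite("pics/e_s.png",cv2.resize(s[120:270,180:380],None,fx=4,fy=4,interpolation=2))
E
```

```text
t 3.3 shift cm [-0.43 -0.24 -1.78] turn z 0.09 tilt [ 0.0158  0.0096 -0.9998] F [ 1.1 -0.  -0.2]
```

View pics/e_w.png

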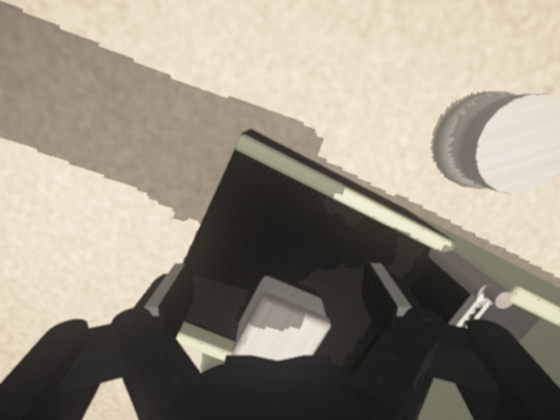

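View pics/e_s.png

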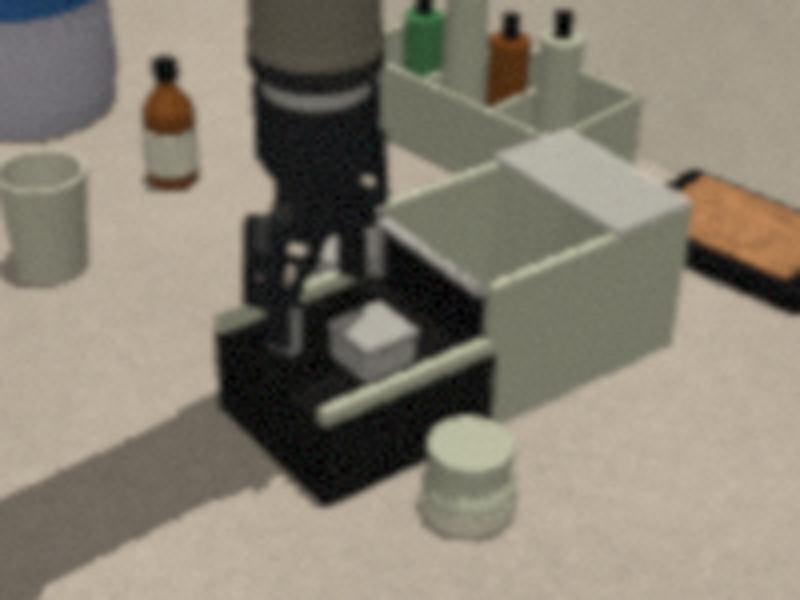

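Call:
{"api": "send_rows", "payload": {
  "motion": "-0.4 -0.2 -0.9 -0.5 0.9 0 0;0 0 -0.8 0 0 0 0;0 0 0 0 0 0 0;0 0 0 0 0 0 0"
}}

```text
t: 3.73
eef_pos: [0.4922, 0.0863, 0.0633]
tool_rot: [0.002, 0.583, 0.812, 0.003]
contact_force: [-0.4, 0.5, -0.3]
gripper_width: 1.0
```

```bash
python3 - <<'E'
from h import *
o=get_obs();plan(-70,1,27,.06,o)
s=read_camera("side")[:,:,::-1];t=read_camera("top")[:,:,::-1]
cv2.imwrite("pics/f_s.png",cv2.resize(np.hstack([s[145:265,220:360],t[120:240,190:330]]),None,fx=2.85,fy=2.85,interpolation=2))
E
```

```text
t 3.7333 shift cm [ 1.18 -0.36 -0.33] turn z 0.06 tilt [ 0.0063  0.0035 -1.    ] F [-0.4  0.5 -0.3]
```

View pics/f_s.png

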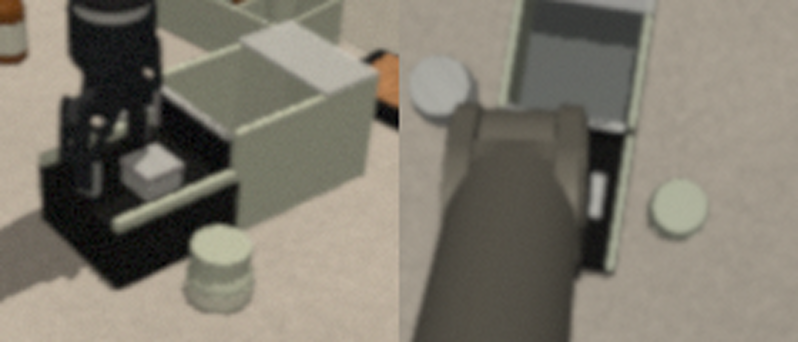

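Call:
{"api": "send_rows", "payload": {
  "motion": "0.5 -0.1 -0.2 -0.2 0.3 0 0;0.5 -0.1 0 0 0 0 0;0.5 -0.1 0 0 0 0 0;0.5 -0.1 0 0 0 0 0;0.4 -0.1 0 0 0 0 0;0 0 0 0 0 0 0"
}}

```text
t: 4.33
eef_pos: [0.5192, 0.0809, 0.0617]
tool_rot: [0.0, 0.583, 0.812, 0.0]
contact_force: [-2.3, 0.6, 1.4]
gripper_width: 0.999
```

```bash
cat > g.py <<'E'
from h import *
import sys
o=get_obs();plan(float(sys.argv[1]),float(sys.argv[2]),27,.06,o)
p=np.load("box.npy");d=o["eef_pos"][:2]-p[:2];c,s=np.cos(p[2]),np.sin(p[2]);print("box c mm",(1000*np.r_[c*d[0]+s*d[1],-s*d[0]+c*d[1]]).round(1), "z",o["eef_pos"][2].round(4),"grip",o["gripper_width"])
s_=read_camera("side")[:,:,::-1];w=read_camera("wrist")[:,:,::-1]
a=cv2.resize(s_[145:265,220:360],(420,360),interpolation=2);b=cv2.resize(w[220:420,150:500],None,fx=1.08,fy=1.8,interpolation=2)
cv2.imwrite(sys.argv[3],np.hstack([a,b[:360,:380]]))
E
python3 g.py -50 1 pics/g1.png
```

```text
t 4.3333 shift cm [ 0.46 -0.12 -0.17] turn z 0.04 tilt [ 0.001  0.    -1.   ] F [-2.3  0.6  1.4]
box c mm [-54.7   1.5] z 0.0617 grip 0.9991941195911321
```

View pics/g1.png

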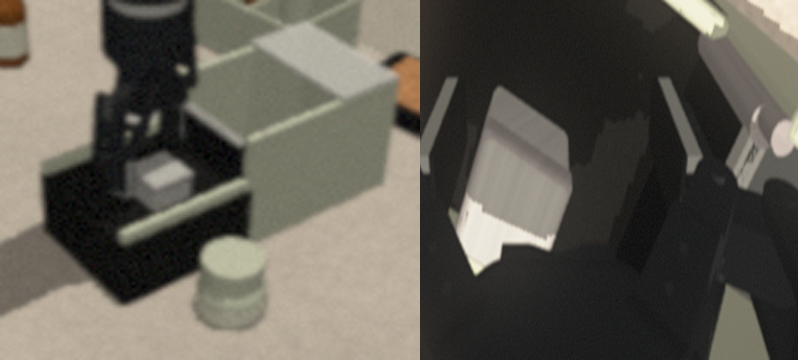

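Call:
{"api": "send_rows", "payload": {
  "motion": "0.5 -0.08 -0.1 0 0 0 0;0.5 -0.08 0 0 0 0 0;0.5 -0.08 0 0 0 0 0;0 0 0 0 0 0 0"
}}

```text
t: 4.77
eef_pos: [0.5305, 0.0791, 0.0596]
tool_rot: [-0.003, 0.582, 0.813, -0.002]
contact_force: [-3.5, -1.1, 3.4]
gripper_width: 0.998
```

```bash
python3 g.py -20 0 pics/g2.png
```

```text
t 4.7667 shift cm [ 2.28 -0.47  0.04] turn z -0.06 tilt [-7.1e-03  6.0e-04 -1.0e+00] F [-3.5 -1.1  3.4]
box c mm [-43.2   1.4] z 0.0596 grip 0.9984180203182101
```

View pics/g2.png

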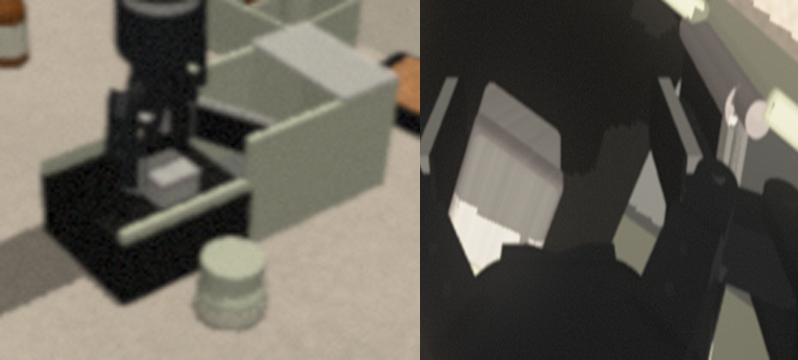

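Call:
{"api": "send_rows", "payload": {
  "motion": "0.5 -0.1 0 0 -0.4 0 0;0.5 -0.1 0 0 0 0 0;0.5 -0.1 0 0 0 0 0;0.5 -0.1 0 0 0 0 0;0.5 -0.1 0 0 0 0 0;0 0 0 0 0 0 0"
}}

```text
t: 5.37
eef_pos: [0.5431, 0.0796, 0.0592]
tool_rot: [-0.012, 0.578, 0.816, -0.004]
contact_force: [-2.8, -5.3, 5.8]
gripper_width: 1.001
```

```bash
python3 g.py 0 0 pics/g3.png
```

```text
t 5.3667 shift cm [ 3.   -0.81  0.08] turn z -0.67 tilt [-0.024   0.0068 -0.9997] F [-2.8 -5.3  5.8]
box c mm [-30.8   3.7] z 0.0592 grip 1.000874310997544
```

View pics/g3.png

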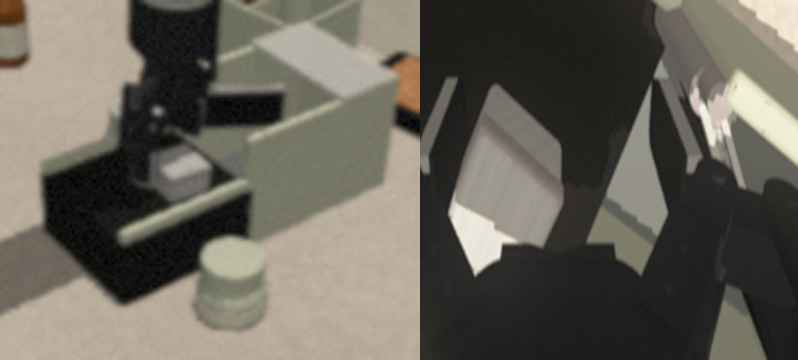

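```bash
python3 - <<'E'
from h import *
o=get_obs();print(o["torque"],o["contact_force"],o["joint_torque"].round(2))
w=read_camera("wrist")[:,:,::-1];cv2.imwrite("pics/h1.png",cv2.resize(w[190:420,280:540],None,fx=2.6,fy=2.6,interpolation=2))
s=read_camera("side")[:,:,::-1];cv2.imwrite("pics/h2.png",cv2.resize(s[150:240,230:330],None,fx=6,fy=6,interpolation=2))
E
```

```text
[-0.12461212  0.89504993  0.1113519 ] [-7.55351383 -0.54475407  7.77637287] [ -0.25 -47.11   6.32 -20.71  -0.28  -1.57  -0.12]
```

View pics/h1.png

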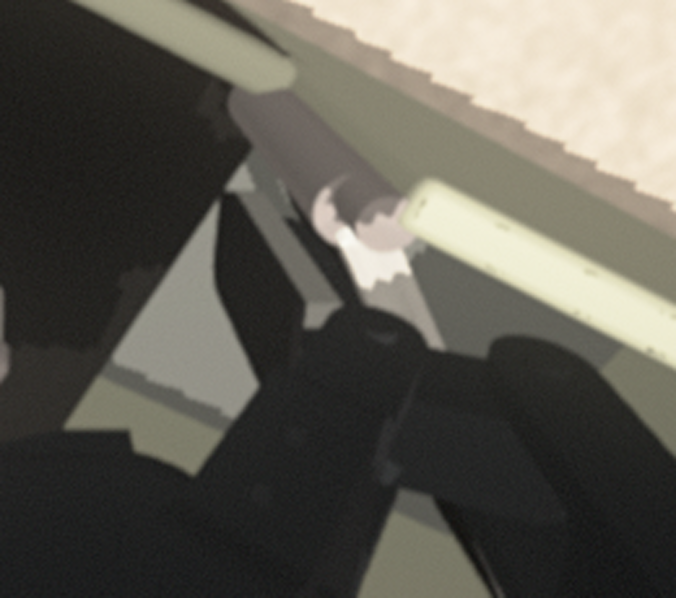

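View pics/h2.png

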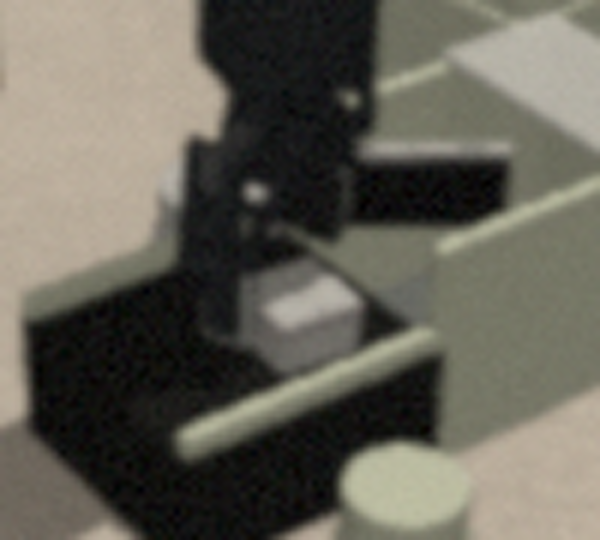

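Call:
{"api": "send_rows", "payload": {
  "motion": "0.6 -0.25 0.1 -0.4 -1 -0.5 0;0.6 -0.25 0 0 -0.7 -0.3 0;0.6 -0.2 0 0 -0.4 0 0;0.6 -0.2 0 0 -0.3 0 0;0 0 0 0 0 0 0"
}}

```text
t: 5.98
eef_pos: [0.5591, 0.0673, 0.0583]
tool_rot: [0.003, 0.585, 0.811, 0.0]
contact_force: [-2.6, -3.4, 3.0]
gripper_width: 1.001
```

```bash
python3 g.py 10 -2 pics/g4.png
```

```text
t 5.9833 shift cm [2.36 0.08 0.17] turn z 0.28 tilt [ 0.0045 -0.003  -1.    ] F [-2.6 -3.4  3. ]
box c mm [-13.3  -6.2] z 0.0583 grip 1.0009405543916625
```

View pics/g4.png

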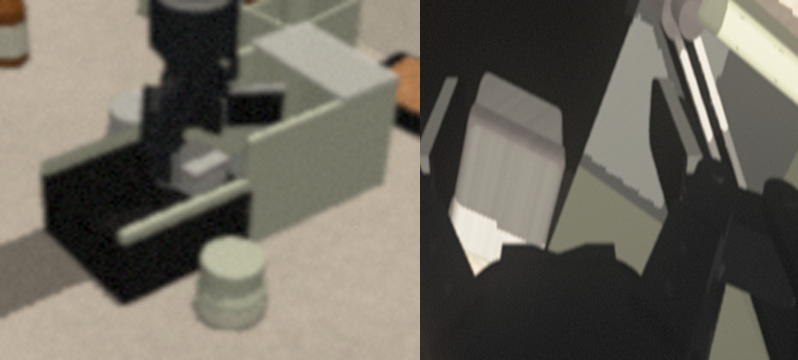

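Call:
{"api": "send_rows", "payload": {
  "motion": "0.6 -0.04 0.1 0 0 0.2 0;0.6 -0.04 0.1 0 -0.2 0 0;0.6 -0.06 0 0 -0.3 0 0;0 0 0 0 0 0 0"
}}

```text
t: 6.42
eef_pos: [0.5753, 0.0649, 0.0596]
tool_rot: [0.005, 0.584, 0.812, 0.001]
contact_force: [-0.8, -1.7, 0.5]
gripper_width: 1.003
```

```bash
python3 g.py 20 -2 pics/g5.png
```

```text
t 6.4167 shift cm [1.73 0.18 0.04] turn z 0.14 tilt [ 0.0097 -0.0043 -0.9999] F [-0.8 -1.7  0.5]
box c mm [ 3.1 -6.2] z 0.0596 grip 1.0027879402170292
```

View pics/g5.png

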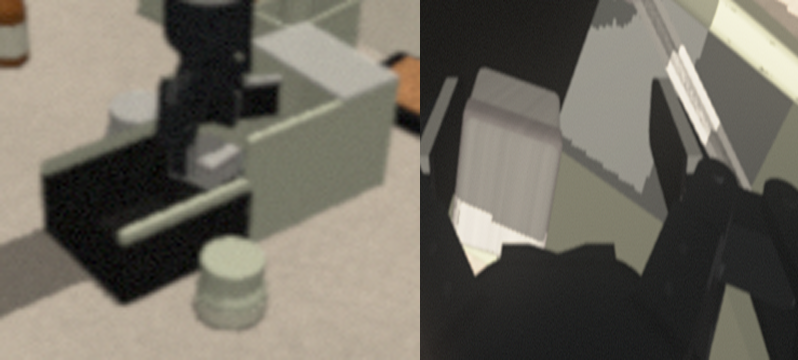

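Call:
{"api": "send_rows", "payload": {
  "motion": "0.6 -0.04 0.1 0.2 0.4 0 0;0.6 -0.04 0 0 0 0 0;0.6 -0.06 0 0 -0.1 0 0;0.4 -0.04 0 0 0 0 0;0 0 0 0 0 0 0"
}}

```text
t: 6.93
eef_pos: [0.599, 0.063, 0.0607]
tool_rot: [0.002, 0.584, 0.812, 0.001]
contact_force: [-1.6, -2.6, -0.7]
gripper_width: 1.003
```

```bash
python3 g.py 28 -4 pics/g6.png
```

```text
t 6.9333 shift cm [ 0.13  0.05 -0.07] turn z 0.14 tilt [ 3.4e-03 -4.0e-04 -1.0e+00] F [-1.6 -2.6 -0.7]
box c mm [26.8 -4.7] z 0.0607 grip 1.0030517666230374
```

View pics/g6.png

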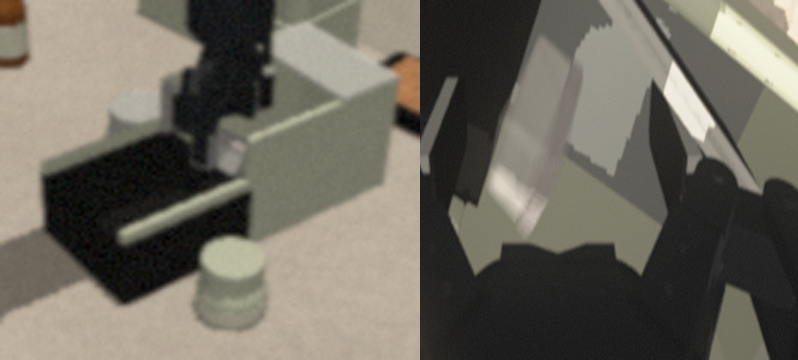

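The tin is tipping over the edge into the bin. I'll hold still and see whether it falls.

Call:
{"api": "send_rows", "payload": {
  "motion": "0 0 0 0 0 0 0;0 0 0 0 0 0 0;0 0 0 0 0 0 0;0 0 0 0 0 0 0"
}}

```text
t: 7.37
eef_pos: [0.5988, 0.0627, 0.0608]
tool_rot: [0.002, 0.584, 0.812, 0.001]
contact_force: [-0.2, -2.3, -1.7]
gripper_width: 0.999
```

```bash
python3 g.py 28 -4 pics/g7.png
```

```text
t 7.3667 shift cm [ 0.14  0.08 -0.08] turn z 0.17 tilt [ 4.8e-03 -7.0e-04 -1.0e+00] F [-0.2 -2.3 -1.7]
box c mm [26.7 -5. ] z 0.0608 grip 0.9987915258518094
```

View pics/g7.png

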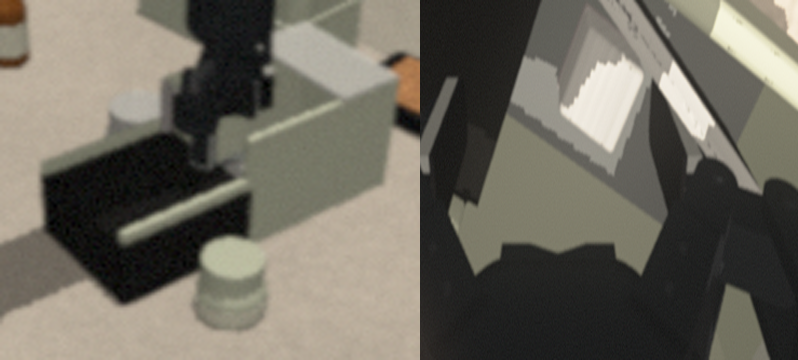

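Call:
{"api": "send_rows", "payload": {
  "motion": "0 0 0.5 0 0 0 0;0 0 1 0 0 0 0;0 0 1 0 0 0 0"
}}

```text
t: 7.72
eef_pos: [0.5969, 0.0624, 0.0854]
tool_rot: [0.001, 0.584, 0.812, -0.001]
contact_force: [-1.2, -1.3, -2.1]
gripper_width: 1.0
```

Call:
{"api": "send_rows", "payload": {
  "motion": "0 0 1.5 0 0 0 0;0 0 2.5 0 0 0 0;0 0 3.5 0 0 0 0;0 0 3.5 0 0 0 0;0 0 3.5 0 0 0 0;-1 0 2 0 0 0 0;-3 1 0 0 0 0 0;-3 2 0 0 0 0 0;-3 3 0 0 0 0 0;0 4 0 0 0 0 0;0 4 0 0 0 0 0;0 4 0 0 0 0 0;0 3 0 0 0 0 0;0 3 0 0 0 0 0;0 0 0 0 0 0 0;0 0 0 0 0 0 0;0 0 0 0 0 0 0"
}}

```text
t: 9.13
eef_pos: [0.4954, 0.3222, 0.2907]
tool_rot: [0.007, 0.582, 0.813, 0.025]
contact_force: [-0.1, 0.3, 0.0]
gripper_width: 0.999
```

```bash
python3 - <<'E'
from h import *
print(get_obs()["contact_force"])
s=read_camera("side")[:,:,::-1];t=read_camera("top")[:,:,::-1]
cv2.imwrite("pics/z_s.png",s);cv2.imwrite("pics/z_t.png",t)
cv2.imwrite("pics/z.png",cv2.resize(np.hstack([s[145:265,220:360],t[85:205,190:330]]),None,fx=2.85,fy=2.85,interpolation=2))
for th in ["square_tin","flap","round_tin","cream_jar"]:
    for r in regions_of(th,"top")[:1]: print(th,r["conf"],r["point"])
a=cv2.imread("pics/a_top.png").astype(int);print(np.abs(a-t).max(2)[130:215,270:560].mean())
E
```

```text
[-0.07166447  0.28694769  0.02050354]
square_tin 0.63 [253.5, 142.9]
flap 0.59 [245.5, 161.1]
round_tin 0.61 [206.6, 153.3]
cream_jar 0.94 [288.7, 192.5]
11.503853955375254
```

View pics/z.png

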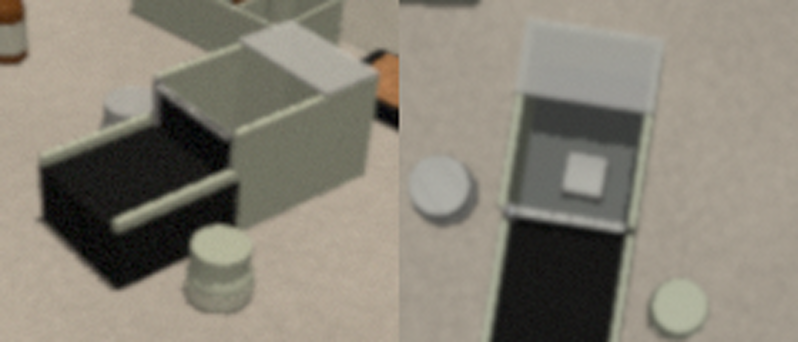

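View pics/z_t.png

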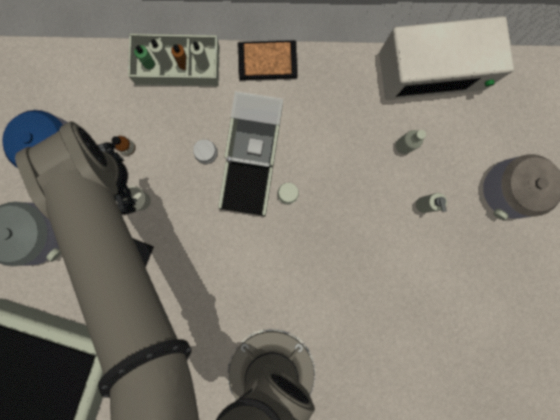

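```bash
python3 -c "
from station import *
print(hand_in())"
```

```text
the job is handed in; nothing more can be done
None
```

The square tin is in the returns box and the flap is shut. I handed the job in at about 9.3 s of the 40 s allowed.

**What I did:** I opened the hand wide and turned it diagonally to the box. One finger pushed the flap open close to its hinge. The other pushed the tin along the ledge and over the edge, and the tin showed clear of the flap in every picture I took. I then lifted the hand straight up and moved it away.

**Last checks:**
- The final pictures show the tin lying on the bin floor, at about (253, 143) in the top view.
- The flap lies across the doorway, the ledge is empty, and the round tin and cream jar are where they were.
- The force on the tool reads about 0.3 N, so it is touching nothing; the largest I saw during the push was about 11 N.

**What I could not fully confirm:**
- **Opening order:** the flap finger can lead the tin finger by only about 9 cm. The flap was therefore only slightly open when the tin began to move. It was well open, at an estimated 60° or more, before the tin reached the doorway.
- **Sideways drift:** midway the hand drifted a few millimetres sideways, and I corrected it.
- **Hidden objects:** in the last top view the arm partly hides the cup, phone and amber bottle. I did not re-measure them, but the hand passed above that area at about 0.29 m.

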